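# Raise the sash of the deburring hood to its mark

## Task

Push the clear sliding window of the deburring hood up with your fingertips from beneath its red lip until the lip is level with the green mark on the side rail, so the castings inside can be worked on. Leave it standing there and draw clear. Do not pinch the lip, and leave the mark, the two castings and the jar in front of and beside the hood where they are.

Things in the scene. Friction and masses are not known exactly. Their poses are not given: they have to be found in the camera images.
- window (a joint): how far the clear window is slid up its slope, m: 0 = fully lowered, grows upward, top stop 0.180. It starts at 0 to 0.030; level with the mark is 0.090 to 0.150. Counterweighted: it stays wherever it is left and needs a push of about 1 to 4 N along the slope, either way. Window frame: 334 mm wide, 170 mm tall, 12 mm thick
- lip_mid (a point): middle of the outer edge of the red lip along the window's bottom edge, half-way through its thickness. Axes: x up the slope, the way the window slides (50 degrees above horizontal, leaning away from the robot); y along the lip, to the left seen from the robot; z square out of the window, towards the robot and up
- mark_mid (a point): middle of the outer edge of the green height mark, a block 10 mm thick and 38 mm wide standing 30 mm out of the left side rail, on a 28 mm foot plate. Axes as lip_mid. The lip is level when lip_mid has x = 0 in this frame (its y is then -0.190). The mark is clamped stiffly and must stay where it is
- lip_root (a point): point of the lip at mid length in the window's middle plane, 42 mm in from lip_mid; same axes. The lip is 300 mm long, 12 mm thick and stands 36 mm out of the window frame: in lip_mid's axes its underside is at x = -0.006, its top at 0.006 and the frame's face at z = -0.036. The upper half of its thickness stops 8 mm short of the outer edge
- hood: fixed bench hood, 320 deep x 420 wide x 336 mm high (outlet tip 386): blue base and posts, clear sides, open back. Origin at bench level; x to its back, z up. Front foot at x = -0.138. Below the lip the slope goes on as a blue sill (z = -0.037 in lip_mid's axes) with 46 to 76 mm of free slope at the start. Rail faces: z = -0.030, |y| 0.171 to 0.209
- handle_casting: bystander: bright steel lever handle casting, hub 34 mm across and 26 mm high, arm reaching 66 mm out along its x at up to 32 mm height; origin under the hub
- knob_casting: bystander: brass knob casting, 48 mm across, 38 mm high; origin under its centre
- paste_jar: bystander: jar of polishing paste with blue cap, 50 mm across, 55 mm high; origin under its centre

How it is judged:
On the way, in this order (a step that is already met when the one before it is completed fails the run):
1. the fingers push against the underside half of the red lip (contact force between the fingers and window_c0 above 0.3 N), for 0.1 s.
2. the lip is level with the green mark, within 8 mm along the slope (x of lip_mid in the frame of mark_mid between -0.008 and 0.008 m), for 0.2 s.
At the end, for the whole second after the job is handed in: The red lip stands level with the green mark within 8 mm along the slope, the window at rest (under 5 mm/s), and the castings and jar within 20 mm and the mark within 4 mm of where they began (all of step 2 and velocity of joint window between -0.005 and 0.005 m/s and distance of each of handle_casting, knob_casting, paste_jar from where it was at the start of the episode below 0.02 m and distance of mark_mid from where it was at the start of the episode below 0.004 m); the robot touches nothing.
It fails at once if the lip is pinched (fingers press its lower and upper half at once, over 1 N each) (contact force between the fingers and window_c0 above 1 N and contact force between the fingers and window_c1 above 1 N).
It fails at once if the green mark is shifted by more than 4 mm (distance of mark_mid from where it was at the start of the episode above 0.004 m).
It fails at once if the steel handle casting is moved or lifted by more than 20 mm (distance of handle_casting from where it was at the start of the episode above 0.02 m).
It fails at once if the brass knob casting is moved or lifted by more than 20 mm (distance of knob_casting from where it was at the start of the episode above 0.02 m).
It fails at once if the paste jar is moved or lifted by more than 20 mm (distance of paste_jar from where it was at the start of the episode above 0.02 m).
It also fails if it takes over 40 s, if anything falls off the work surface, if the arm or the gripper's body presses on something with over 40 N, if the wrist force passes 120 N, or if a joint passes its speed limit or range.

## Robot

A 6-joint arm with a two-finger parallel gripper is mounted at the origin on the work surface. World frame = base frame: x ahead of the robot, y to its left, z up, the work surface at z = 0. Lengths are in m, angles in rad, forces in N, time in s.
With the tool pointing down it reaches from about 0.275 to 0.875 m from the base axis. Payload 12.5 kg.
Tool frame: the origin (TCP) lies at the centre of the arm's flange, where the gripper is bolted on; the fingertips stand 173 mm ahead of it and the grasp point (between the pads) lies 155 mm ahead of it; x points along the fingers, y is the direction in which the jaws open and shut, and the axes are right-handed (so a half turn about x gives the same grasp; the last joint's range is limited). The gripper opens to 85 mm and grips with 20 to 120 N. Pads are 22 mm wide; open, the fingers measure 114 mm over their backs; the gripper's body (76 mm by 85 mm) begins 54 mm behind the grasp point. The pads swing forward as they close: fully open they stand 13 mm farther back than shut.
Start: joints at [-1.243, 0.351, 1.652, -0, 1.139, -0.085], TCP at [0.221, -0.504, 0.405] pointing down, gripper open.
Joint ranges: [-2.75, 2.75], [-0.79, 2.1], [0.01, 2.65], [-1.57, 4.71], [0.07, 3.14], [-2.87, 2.87]. Speed limits (rad/s): [2.22, 2.22, 2.79, 3.14, 3.14, 3.14].

## Interface

Orientations are given as a unit quaternion [w, x, y, z].
In Python, from plant import sensors, imaging, workorder gives the robot as it stands. The module is installed in compiled form; this text tells all that it offers.
- The arm moves only by the shell command python3 -m handwheel 'ROWS' [FORCE]. ROWS is text: rows parted by semicolons, each of 7 numbers parted by spaces: the opening, from 0 (shut) to 1 (fully open), then the shift along the world's x, y, z in mm, then the turn, a rotation vector about the world's x, y, z in degrees. In form: hand tx ty tz rx ry rz; .... A call has 1 to 5 rows; each row shifts and turns the commanded pose from where the row before left it; what a row does not reach is not made up. A row lasts 1/8 s, in which the tool goes at most 62.5 mm and 10.7 degrees, less where a joint would pass 70% of its speed; a pose out of reach is approached as far as the arm can. A call is refused whole if a number of a shift passes 62.5 or a number of a turn 10.7, either way. A call with a gripper value outside its range is refused whole. The fingers move at their own pace and stop on an object; FORCE is the grip in N (left out, the last holds). Time passes only in rows, so rows that do not move let the fingers close. It gives the time, the measured TCP pose, the force and the opening at its end, in the units of the state.
- sensors.read_state(): the state, without advancing time (a new reading comes with each control period).
- imaging.get_image(name): name is "side" or "top" or "wrist"; returns a dict with "pixels" (400x640x3 uint8, blue, green, red), "mtx" (3x3 intrinsics, pixels), "k1" (the pictures are not rectified: a ray, as slopes to the right and down, at radius r is drawn at 1 + k1 r^2 times it, then the intrinsics apply), "world_to_cam" (4x4, takes a point from world to camera coordinates); the wrist camera has in their place "T_tool_cam" (4x4, takes a point from camera to tool coordinates, whose origin is the TCP and whose axes are the tool frame's). Camera axes: x right, y down, z forward; pixel columns grow to the right and rows downward; lengths in m; the calibration is good to about 2 mm. A picture is of the moment at which its call begins: read the wrist's pose just before it. There is no depth.
- workorder.hand_in(): hands the job in, once; it reports no verdict.
The state is a dict: "time_s": time; "q": joint angles; "qvel": joint speeds; "joint_torque": joint torques, N m; "tool_pos": TCP position; "tool_rot": TCP orientation; "wrist_force": force on the tool from outside, world axes, zero at the start; "moment": the same for the moment, N m; "gripper_width": finger opening in m.
Only numpy, scipy, OpenCV 4.12 (cv2) and the standard library are available. Lean on these libraries where they do the work, as an engineer would, in place of code of your own. Each camera call takes 0.05 s, during which the arm holds its last target. There are 200 camera calls.

## Working session

There is one attempt and no reset: what is moved stays moved. The work goes in short steps, Python scripts to look and compute and a shell command to move; the robot and the scene stay as the last step left them, time stands still between calls to the robot, and variables do not carry over. Pictures are saved under pics/ and viewed, about 8 in all and at most 12, crops included, and the job is handed in when it is done.

```bash
mkdir -p pics; python3 - <<'E'
from plant import sensors, imaging
import cv2,numpy as np,pickle
s=sensors.read_state(); print(s)
d={}
for n in ["side","top"]:
    d[n]=imaging.get_image(n); cv2.imwrite(f"pics/{n}0.png",d[n]["pixels"])
    print(n,d[n]["mtx"].tolist(),d[n]["k1"],np.round(d[n]["world_to_cam"],4).tolist())
pickle.dump(d,open("d0.pkl","wb"))
E
```

```text
{'time_s': 0.0, 'q': array([-1.24259253e+00,  3.51273865e-01,  1.65247740e+00, -5.22366600e-06,
        1.13912401e+00, -8.46135096e-02]), 'qvel': array([ 0.00056897, -0.00107902,  0.00105388,  0.00049082,  0.00067753,
       -0.00033676]), 'joint_torque': array([ 2.10867183e-03, -5.06098652e+01, -2.91406059e+01,  8.19310299e-05,
        4.43430356e-03,  1.26838358e-05]), 'tool_pos': array([ 0.22062554, -0.5036545 ,  0.40411742]), 'tool_rot': array([-0.1444696 , -0.69204015, -0.14536943,  0.69215367]), 'wrist_force': array([0.54584098, 0.11585242, 0.01711032]), 'moment': array([ 0.03041493,  0.04567978, -0.00597234]), 'gripper_width': 0.08520023834704969}
side [[441.6430036964396, 0.0, 321.91634776043423], [0.0, 441.6430036964396, 198.06576153739914], [0.0, 0.0, 1.0]] -0.05687245840044899 [[-0.732, -0.6812, 0.0102, 0.4053], [-0.5958, 0.6329, -0.4945, 0.3793], [0.3304, -0.3681, -0.8691, 0.9278], [0.0, 0.0, 0.0, 1.0]]
top [[452.33445508275184, 0.0, 326.14850561706186], [0.0, 452.33445508275184, 199.08694369785434], [0.0, 0.0, 1.0]] -0.0636902157280892 [[-0.0115, -0.9999, 0.0078, -0.0244], [-0.9818, 0.0098, -0.1898, 0.5498], [0.1897, -0.0098, -0.9818, 0.9245], [0.0, 0.0, 0.0, 1.0]]
```

View pics/side0.png

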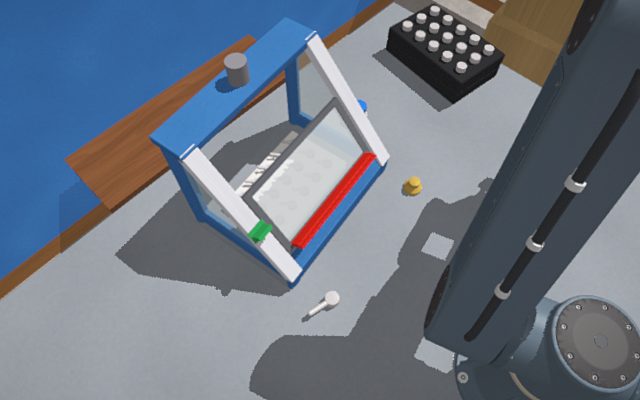

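View pics/top0.png

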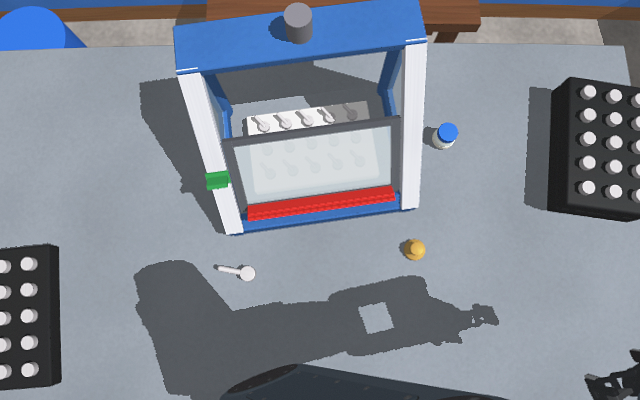

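The side view shows the red lip running from (296,246) to (372,156) and the green mark at about (260,231). The top view shows the lip from (248,213) to (395,193), the mark at (217,180), the handle at (245,272), the knob at (414,250) and the jar at (445,135). I'll enlarge both next.

```bash
python3 - <<'E'
import cv2
a=cv2.imread("pics/side0.png")[145:290,235:395];b=cv2.imread("pics/top0.png")[160:240,195:425]
cv2.imwrite("pics/side0c.png",cv2.resize(a,None,fx=4,fy=4,interpolation=2))
b=cv2.imread("pics/top0.png")[165:240,200:300];c=cv2.imread("pics/top0.png")[165:240,330:430]
import numpy as np
cv2.imwrite("pics/top0c.png",cv2.resize(np.hstack([b,c]),None,fx=4,fy=4,interpolation=2))
E
```

```text
(no output)
```

View pics/side0c.png

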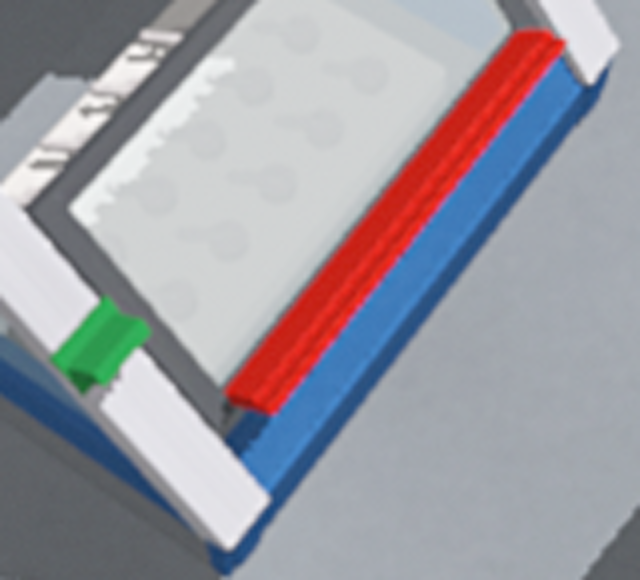

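View pics/top0c.png

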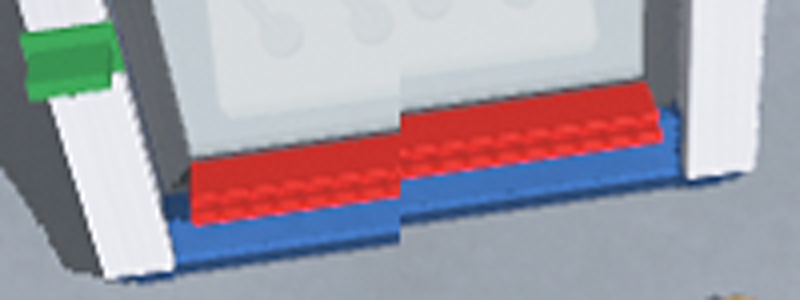

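```bash
cat > h.py <<'E'
import numpy as np,cv2,pickle
from scipy.optimize import least_squares
def proj(im,P):
    P=np.atleast_2d(P); W=im["world_to_cam"]; c=P@W[:3,:3].T+W[:3,3]
    s=c[:,:2]/c[:,2:]; s=s*(1+im["k1"]*(s**2).sum(1,keepdims=True)); M=im["mtx"]
    return s@M[:2,:2].T+M[:2,2]
def axes(yaw):
    c,s=np.cos(yaw),np.sin(yaw); a=np.radians(50)
    x=np.array([np.cos(a)*c,np.cos(a)*s,np.sin(a)]); y=np.array([-s,c,0]); return np.c_[x,y,np.cross(x,y)]
E
python3 - <<'E'
from h import *
d=pickle.load(open("d0.pkl","rb"))
L=[(.006,.15,-.036),(.006,-.15,-.036),(-.006,.15,0),(-.006,-.15,0)]
obs={"top":[(247.5,205),(391.25,185.75),(248.25,221.5),(395.25,200)],"side":[(292,243),(364.25,153),(303,248.25),(376.25,155.5)]}
def f(p):
    P=p[:3]+np.array(L)@axes(p[3]).T
    return np.concatenate([(proj(d[n],P)-obs[n]).ravel() for n in obs])
r=least_squares(f,[.5,0,.1,0],loss="soft_l1"); p=r.x
print(p,np.degrees(p[3]));print(np.round(f(p).reshape(-1,2),1).tolist())
np.save("lip.npy",p); R=axes(p[3])
for n in d: print(n,"cam in lip frame",(R.T@(np.linalg.inv(d[n]["world_to_cam"])[:3,3]-p[:3])).round(3))
for dd in (.06,.08,.1,.12):
  for n in d:
    q=[(dd+a,.19+b,z) for z in (0,-.03) for a in(-.005,.005) for b in(-.019,.019)]
    print(dd,n,proj(d[n],p[:3]+np.array(q)@R.T).round(1).tolist())
E
```

```text
[ 0.51717348 -0.02143774  0.11810281  0.13294364] 7.617109421581845
[[0.1, 0.6], [0.4, -0.5], [0.2, 0.0], [0.4, 0.6], [-2.0, -0.1], [-0.5, -0.9], [-0.3, 0.9], [0.3, 0.2]]
side cam in lip frame [0.51  0.435 0.748]
top cam in lip frame [0.587 0.021 0.691]
0.06 side [[280.7, 237.6], [269.1, 251.5], [277.9, 234.3], [266.3, 248.3], [272.7, 235.6], [261.4, 249.1], [270.0, 232.4], [258.5, 246.0]]
0.06 top [[231.4, 199.6], [211.8, 202.4], [230.2, 195.6], [210.5, 198.4], [232.1, 190.1], [213.0, 192.8], [231.0, 186.1], [211.8, 188.8]]
0.08 side [[275.2, 231.1], [263.4, 245.0], [272.4, 227.8], [260.5, 241.8], [267.3, 229.2], [255.7, 242.8], [264.5, 226.0], [252.8, 239.6]]
0.08 top [[229.1, 191.5], [209.2, 194.3], [227.9, 187.3], [207.9, 190.1], [229.9, 182.1], [210.5, 184.8], [228.7, 178.0], [209.2, 180.7]]
0.1 side [[269.5, 224.4], [257.5, 238.4], [266.7, 221.1], [254.5, 235.1], [261.7, 222.7], [249.9, 236.4], [258.9, 219.4], [246.9, 233.1]]
0.1 top [[226.7, 183.1], [206.5, 185.9], [225.5, 178.8], [205.2, 181.7], [227.6, 173.8], [207.9, 176.6], [226.4, 169.6], [206.6, 172.3]]
0.12 side [[263.8, 217.6], [251.5, 231.7], [260.8, 214.2], [248.5, 228.3], [256.0, 216.1], [244.0, 229.8], [253.1, 212.7], [240.9, 226.4]]
0.12 top [[224.3, 174.5], [203.8, 177.4], [223.0, 170.1], [202.4, 173.0], [225.2, 165.3], [205.3, 168.1], [224.0, 160.9], [204.0, 163.7]]
```

```bash
cat >> h.py <<'E'
from scipy.spatial.transform import Rotation as Ro
def target(dx,back,t=10,y=0.0):
    """TCP goal: finger's upper side dx m up-slope of first touching the lip at its start, drawn back m along tool axis"""
    p=np.load("lip.npy");R=axes(p[3]);t=np.radians(t)
    a=np.array([-np.sin(t),0,-np.cos(t)]);n=np.array([np.cos(t),0,-np.sin(t)])
    u=np.array([-.006-.02*np.tan(t)+dx,y,-.02]); tip=u-.011*n
    return p[:3]+R@(tip-(.173+back)*a), R@a, R[:,1]
def go(dx,back,t=10,y=0.0):
    from plant import sensors
    s=sensors.read_state(); T,a,j=target(dx,back,t,y); C=Ro.from_quat(s["tool_rot"],scalar_first=True)
    if C.as_matrix()[:,1]@j<0: j=-j
    G=Ro.from_matrix(np.c_[a,j,np.cross(a,j)]); rv=(G*C.inv()).as_rotvec(degrees=True)
    print("t",s["time_s"],"pos",s["tool_pos"].round(4),"goal",T.round(4),"shift mm",((T-s["tool_pos"])*1e3).round(1),"turn",rv.round(2),"F",s["wrist_force"].round(2),"w",round(s["gripper_width"],4))
E
python3 - <<'E'
from h import *
from plant import sensors
s=sensors.read_state();print(Ro.from_quat(s["tool_rot"],scalar_first=True).as_matrix().round(2))
go(-.015,.08); go(-.015,0); go(.09,0)
# bystander positions
d=pickle.load(open("d0.pkl","rb"))["top"]
for u in [(245,272),(222,268),(414,250),(445,135)]:
    r=least_squares(lambda p:proj(d,[p[0],p[1],.03])[0]-u,[.4,0]);print(u,r.x.round(3))
E
```

```text
[[-0.    0.4  -0.92]
 [ 0.   -0.92 -0.4 ]
 [-1.   -0.   -0.  ]]
t 0.1 pos [ 0.2206 -0.5037  0.4042] goal [ 0.3472 -0.0442  0.2732] shift mm [ 126.6  459.5 -131. ] turn [ 10.76 -38.65 -15.4 ] F [0.11 0.29 0.09] w 0.085
t 0.1 pos [ 0.2206 -0.5037  0.4042] goal [ 0.3982 -0.0374  0.2119] shift mm [ 177.5  466.3 -192.3] turn [ 10.76 -38.65 -15.4 ] F [0.11 0.29 0.09] w 0.085
t 0.1 pos [ 0.2206 -0.5037  0.4042] goal [ 0.4651 -0.0284  0.2923] shift mm [ 244.4  475.3 -111.9] turn [ 10.76 -38.65 -15.4 ] F [0.11 0.29 0.09] w 0.085
(245, 272) [0.396 0.146]
(222, 268) [0.405 0.196]
(414, 250) [ 0.439 -0.22 ]
(445, 135) [ 0.701 -0.305]
```

```bash
python3 -m handwheel '0 10 50 0 0 0 0; 0 10 50 0 0 0 0; 0 10 50 0 0 0 0; 0 10 50 0 0 0 0; 0 10 50 0 0 0 0' 20
python3 -m handwheel '0 12 40 -20 2 -7 -3; 0 12 40 -20 2 -7 -3; 0 12 40 -20 2 -7 -3; 0 12 40 -20 2 -7 -3; 0 12 40 -20 2 -7 -3'
python3 -c "
from h import *
go(-.015,.08)"
```

```text
time_s: 0.72
tool_pos: [0.2706, -0.2522, 0.4045]
tool_rot: [-0.145, -0.692, -0.145, 0.692]
wrist_force: [0.9, 0.4, -0.4]
gripper_width: 0.0
time_s: 1.35
tool_pos: [0.3271, -0.0688, 0.3131]
tool_rot: [0.041, 0.88, 0.076, -0.467]
wrist_force: [1.2, 0.1, 0.5]
gripper_width: 0.0003
t 1.35 pos [ 0.3271 -0.0688  0.3131] goal [ 0.3472 -0.0442  0.2732] shift mm [ 20.1  24.7 -39.9] turn [ 0.93 -5.87 -2.3 ] F [1.17 0.06 0.54] w 0.0003
```

```bash
python3 -m handwheel '0 0 0 0 0 0 0; 0 0 0 0 0 0 0'
python3 -c "
from h import *
go(-.015,.08)"
```

```text
time_s: 1.6
tool_pos: [0.3275, -0.0707, 0.3141]
tool_rot: [0.042, 0.879, 0.077, -0.468]
wrist_force: [0.3, -1.0, 0.4]
gripper_width: -0.0002
t 1.6 pos [ 0.3275 -0.0707  0.3141] goal [ 0.3472 -0.0442  0.2732] shift mm [ 19.7  26.5 -40.9] turn [ 1.06 -5.97 -2.44] F [ 0.33 -1.01  0.39] w -0.0002
```

```bash
python3 -m handwheel '0 10 13 -20 0.5 -3 -1.2; 0 10 13 -20 0.5 -3 -1.2; 0 0 0 0 0 0 0'
python3 -c "
from h import *
go(-.015,.08);go(-.015,0)
from plant import imaging
for n in ['side','top']: cv2.imwrite(f'pics/{n}1.png',imaging.get_image(n)['pixels'])
a=cv2.imread('pics/side1.png')[90:300,200:470];b=cv2.imread('pics/top1.png')[110:320,190:460]
cv2.imwrite('pics/c1.png',cv2.resize(np.hstack([a,b]),(800,311),interpolation=2))"
```

```text
time_s: 1.98
tool_pos: [0.3423, -0.0524, 0.2872]
tool_rot: [0.03, 0.899, 0.07, -0.432]
wrist_force: [-0.7, -0.5, -0.1]
gripper_width: 0.0002
t 1.975 pos [ 0.3423 -0.0524  0.2872] goal [ 0.3472 -0.0442  0.2732] shift mm [  4.9   8.2 -14. ] turn [-0.15 -1.38 -1.16] F [-0.67 -0.55 -0.08] w 0.0002
t 1.975 pos [ 0.3423 -0.0524  0.2872] goal [ 0.3982 -0.0374  0.2119] shift mm [ 55.9  15.  -75.3] turn [-0.15 -1.38 -1.16] F [-0.67 -0.55 -0.08] w 0.0002
```

View pics/c1.png

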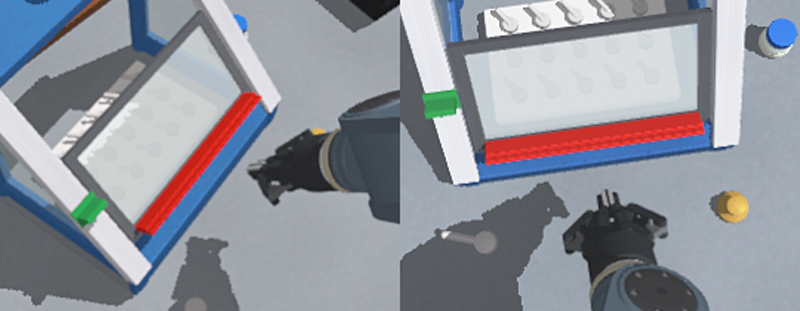

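The view shows the shut fingers pointing at the middle of the lip, with the tips still short of it. The mark and castings are untouched. I'll continue in smaller rows.

```bash
python3 -m handwheel '0 2.5 4 -7 0 -0.7 -0.6; 0 2.5 4 -7 0 -0.7 -0.6; 0 8.5 1.2 -10 0 0 0; 0 8.5 1.2 -10 0 0 0; 0 8.5 1.2 -10 0 0 0'
python3 -m handwheel '0 0 0 0 0 0 0'
python3 -c "
from h import *
go(-.015,0)"
```

```text
time_s: 2.7
tool_pos: [0.3731, -0.0409, 0.2438]
tool_rot: [0.027, 0.905, 0.061, -0.42]
wrist_force: [-0.1, -0.2, 0.1]
gripper_width: 0.0001
time_s: 2.82
tool_pos: [0.3729, -0.0408, 0.2436]
tool_rot: [0.027, 0.905, 0.061, -0.421]
wrist_force: [1.0, 0.9, -0.2]
gripper_width: 0.0002
t 2.825 pos [ 0.3729 -0.0408  0.2436] goal [ 0.3982 -0.0374  0.2119] shift mm [ 25.2   3.4 -31.7] turn [-0.15  0.09  0.01] F [ 0.96  0.85 -0.19] w 0.0002
```

```bash
python3 -m handwheel '0 5 0.7 -8 0 0 0; 0 6 0.7 -8 0 0 0; 0 7 1 -8 0 0 0; 0 7 1 -8 0 0 0; 0 0 0 0 0 0 0'
python3 -c "
from h import *
go(-.015,0);go(0,0);go(.01,0)
from plant import imaging
for n in ['side','top']: cv2.imwrite(f'pics/{n}2.png',imaging.get_image(n)['pixels'])
a=cv2.imread('pics/side2.png')[130:260,250:410];b=cv2.imread('pics/top2.png')[150:280,250:410]
cv2.imwrite('pics/c2.png',cv2.resize(np.hstack([a,b]),(800,325),interpolation=2))"
```

```text
time_s: 3.45
tool_pos: [0.3977, -0.0372, 0.2118]
tool_rot: [0.027, 0.905, 0.061, -0.421]
wrist_force: [-0.7, -0.2, 0.7]
gripper_width: -0.0
t 3.45 pos [ 0.3977 -0.0372  0.2118] goal [ 0.3982 -0.0374  0.2119] shift mm [ 0.5 -0.1  0.1] turn [-0.16  0.11  0.03] F [-0.75 -0.22  0.69] w -0.0
t 3.45 pos [ 0.3977 -0.0372  0.2118] goal [ 0.4077 -0.0361  0.2234] shift mm [10.   1.1 11.6] turn [-0.16  0.11  0.03] F [-0.75 -0.22  0.69] w -0.0
t 3.45 pos [ 0.3977 -0.0372  0.2118] goal [ 0.4141 -0.0352  0.2311] shift mm [16.4  2.  19.3] turn [-0.16  0.11  0.03] F [-0.75 -0.22  0.69] w -0.0
```

View pics/c2.png

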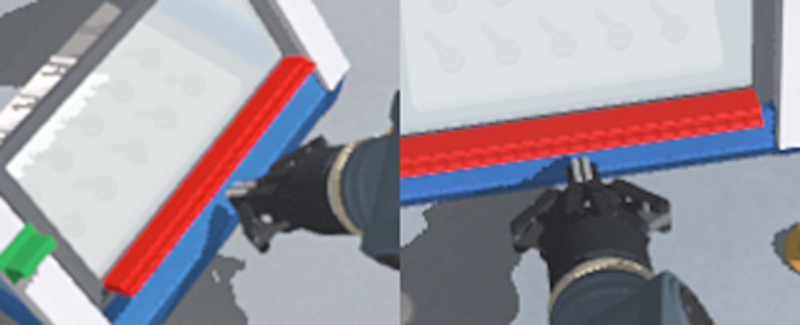

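The tips sit below the lip, just clear of its outer edge in the top view at (580,158). That matches the computed 15 mm gap, so I'll push up the slope.

```bash
python3 -m handwheel '0 4 0.5 4.8 0 0 0; 0 4 0.5 4.8 0 0 0; 0 4 0.5 4.8 0 0 0; 0 4 0.5 4.8 0 0 0; 0 4 0.5 4.8 0 0 0'
python3 -m handwheel '0 4 0.5 4.8 0 0 0; 0 4 0.5 4.8 0 0 0; 0 4 0.5 4.8 0 0 0'
python3 -c "
from h import *
go(.0915,0)"
```

```text
time_s: 4.18
tool_pos: [0.4171, -0.0346, 0.2358]
tool_rot: [0.027, 0.905, 0.06, -0.421]
wrist_force: [-1.3, 0.7, -2.5]
gripper_width: 0.0002
time_s: 4.55
tool_pos: [0.4291, -0.033, 0.2502]
tool_rot: [0.027, 0.905, 0.06, -0.421]
wrist_force: [-0.3, 2.0, -2.0]
gripper_width: 0.0001
t 4.55 pos [ 0.4291 -0.033   0.2502] goal [ 0.466  -0.0283  0.2935] shift mm [36.9  4.8 43.3] turn [-0.11  0.04  0.07] F [-0.33  1.99 -1.96] w 0.0001
```

```bash
python3 -m handwheel '0 5 0.7 6 0 0 0; 0 5 0.7 6 0 0 0; 0 5 0.7 6 0 0 0; 0 5 0.7 6 0 0 0; 0 5 0.7 6 0 0 0'
python3 -m handwheel '0 5 0.6 6 0 0 0; 0 0 0 0 0 0 0'
python3 -c "
from h import *
go(.0915,0)
from plant import imaging
d={n:imaging.get_image(n) for n in ['side','top']}; pickle.dump(d,open('d3.pkl','wb'))
a=d['side']['pixels'][115:255,235:365];b=d['top']['pixels'][130:270,200:330]
cv2.imwrite('pics/c3.png',cv2.resize(np.hstack([a,b]),(780,420),interpolation=2))"
```

```text
time_s: 5.18
tool_pos: [0.454, -0.0296, 0.2801]
tool_rot: [0.027, 0.905, 0.06, -0.421]
wrist_force: [-2.4, -0.8, -2.8]
gripper_width: -0.0001
time_s: 5.42
tool_pos: [0.4594, -0.029, 0.2864]
tool_rot: [0.027, 0.905, 0.06, -0.421]
wrist_force: [0.3, 0.4, 0.4]
gripper_width: 0.0001
t 5.425 pos [ 0.4594 -0.029   0.2864] goal [ 0.466  -0.0283  0.2935] shift mm [6.6 0.8 7.1] turn [-0.1   0.14  0.06] F [0.27 0.35 0.38] w 0.0001
```

View pics/c3.png

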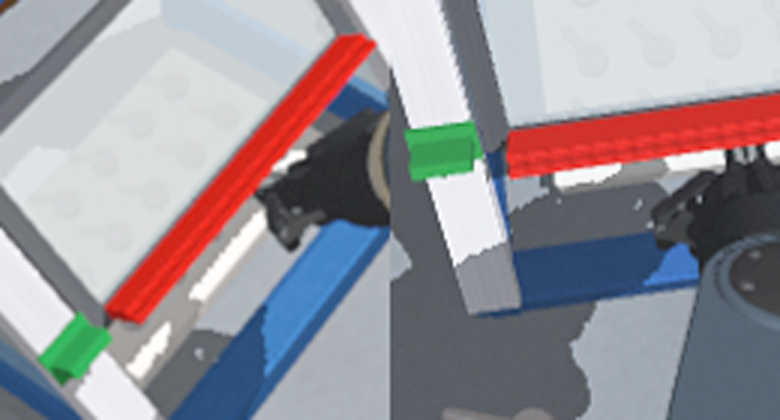

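The lip's outer lower edge is at (510,177) in the crop, about 4 px (roughly 9 mm) below the mark's lower outer edge. The kinematics give the same remainder, 9.7 mm. I'll push that far.

```bash
python3 -m handwheel '0 3.2 0.4 3.6 0 0 0; 0 3.2 0.4 3.6 0 0 0; 0 0 0 0 0 0 0; 0 0 0 0 0 0 0'
python3 -c "
from h import *
go(.0915,0)
from plant import imaging
d={n:imaging.get_image(n) for n in ['side','top']}; pickle.dump(d,open('d4.pkl','wb'))
p=np.load('lip.npy');R=axes(p[3]);out=[]
for n,(x,y,w,h) in {'side':(240,185,65,75),'top':(200,155,65,75)}.items():
    k=6;im=cv2.resize(d[n]['pixels'][y:y+h,x:x+w],None,fx=k,fy=k,interpolation=2)
    def dr(q,c):
        u=proj(d[n],p[:3]+np.array(q)@R.T)
        u=((u-[x,y]+.5)*k).round().astype(int)
        cv2.polylines(im,[u.reshape(-1,1,2)],False,c,1)
    D=.0915
    dr([(D-.005,.171,0),(D+.005,.171,0),(D+.005,.209,0),(D-.005,.209,0),(D-.005,.171,0)],(255,255,0))
    dr([(D-.006,.209,0),(D-.006,.1,0)],(255,255,255)); dr([(D-.006,.15,0),(D+.0,.15,0)],(255,255,255))
    dr([(D+.006,.15,-.036),(D+.006,.1,-.036)],(255,255,255))
    out.append(im)
cv2.imwrite('pics/c4.png',np.hstack(out))"
```

```text
time_s: 6.02
tool_pos: [0.4659, -0.0282, 0.2929]
tool_rot: [0.027, 0.905, 0.06, -0.421]
wrist_force: [0.4, -0.3, -0.5]
gripper_width: -0.0001
t 6.025 pos [ 0.4659 -0.0282  0.2929] goal [ 0.466  -0.0283  0.2935] shift mm [ 0.1 -0.1  0.6] turn [-0.14  0.08  0.08] F [ 0.39 -0.25 -0.5 ] w -0.0001
```

View pics/c4.png

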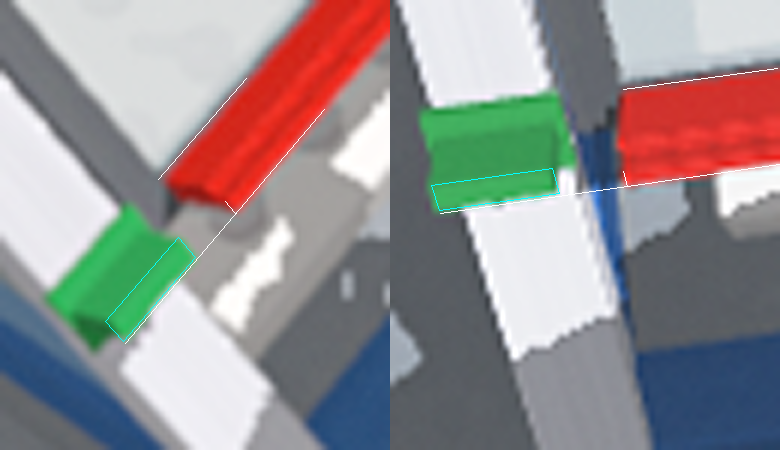

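The overlay puts the mark's outer face on the predicted box in both views. The lip's lower edge is within about 1.5 mm of level. I'll back off down the slope, then straight out along the tool axis.

```bash
python3 -m handwheel '0 -2 -0.2 -2.4 0 0 0; 0 -3 -0.4 -3.6 0 0 0; 0 -3 -0.4 -3.6 0 0 0; 0 -6 -0.8 7 0 0 0; 0 -10 -1.3 12 0 0 0'
python3 -m handwheel '0 -12 -1.6 14 0 0 0; 0 -12 -1.6 14 0 0 0; 0 -12 -1.6 14 0 0 0; 0 -12 -1.6 14 0 0 0; 0 -12 -1.6 14 0 0 0'
python3 -m handwheel '0 -10 0 14 0 0 0; 0 0 0 0 0 0 0; 0 0 0 0 0 0 0'
python3 -c "
from h import *
go(.0915,0)
from plant import imaging
d={n:imaging.get_image(n) for n in ['side','top']}
p=np.load('lip.npy');R=axes(p[3]);out=[]
for n,(x,y,w,h) in {'side':(240,185,65,75),'top':(200,155,65,75)}.items():
    k=6;im=cv2.resize(d[n]['pixels'][y:y+h,x:x+w],None,fx=k,fy=k,interpolation=2)
    u=proj(d[n],p[:3]+np.array([(.0855,.209,0),(.0855,.1,0)])@R.T)
    cv2.polylines(im,[((u-[x,y]+.5)*k).round().astype(int).reshape(-1,1,2)],False,(255,255,255),1)
    out.append(im)
full=cv2.resize(np.hstack([d['side']['pixels'],d['top']['pixels']]),(780,244),interpolation=3)
cv2.imwrite('pics/c5.png',np.vstack([np.hstack(out)[:350],full]))"
```

```text
time_s: 6.75
tool_pos: [0.4419, -0.0312, 0.3023]
tool_rot: [0.027, 0.905, 0.06, -0.421]
wrist_force: [0.4, 0.0, 0.3]
gripper_width: 0.0004
time_s: 7.38
tool_pos: [0.3816, -0.0392, 0.3728]
tool_rot: [0.027, 0.905, 0.06, -0.421]
wrist_force: [0.5, -0.2, 0.4]
gripper_width: 0.0001
time_s: 7.75
tool_pos: [0.3722, -0.0392, 0.386]
tool_rot: [0.027, 0.905, 0.06, -0.421]
wrist_force: [-0.5, -1.0, -0.1]
gripper_width: 0.0004
t 7.75 pos [ 0.3722 -0.0392  0.386 ] goal [ 0.466  -0.0283  0.2935] shift mm [ 93.8  10.9 -92.5] turn [-0.14  0.08  0.07] F [-0.48 -1.01 -0.09] w 0.0004
```

View pics/c5.png

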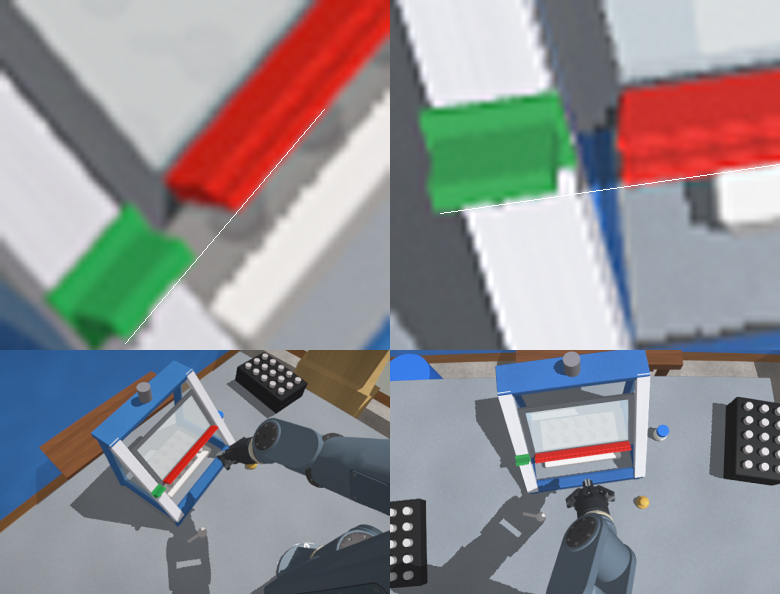

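The lip has stayed put, its lower edge in line with the mark's in both views. The gripper is clear, and the castings and jar look unmoved.

```bash
python3 -c "
from plant import workorder
print(workorder.hand_in())"
```

```text
the job is handed in; nothing more can be done
None
```

I pushed the window up about 91 mm with the shut fingertips under the middle of the red lip, then drew clear and handed the job in at about 7.8 s. Hand-in gives no verdict.

- **Lip position:** in the last side and top pictures, the lip's lower edge lines up with the green mark to within about 2 mm. It did not move when the fingers backed off.
- **Forces:** the push showed roughly 2 to 4 N at the wrist. After drawing clear it read only noise, about 1 N. I never pinched the lip: the fingers stayed shut and below it throughout.
- **Mark, castings and jar:** these look unmoved by eye; I did not measure them again afterwards.
- **Disagreements:** early moves came up short of what I commanded because of the speed limits, and I corrected them before touching the lip. The lip fit was up to 2 px off at one corner in the side view. No check failed.

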